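Load the tension bench to the mark and record the test dial

ROBOT

A 7-joint arm with a two-finger parallel gripper is mounted at the origin on the work surface. World frame = base frame: x ahead of the robot, y to its left, z up, the work surface at z = 0. Lengths are in m, angles in degrees, forces in N, time in s.
With the tool pointing down it reaches from about 0.425 to 0.875 m from the base axis. Payload 4.7 kg.
Tool frame: the origin (TCP) lies between the finger pads; the fingertips stand env.tip_reach ahead of it and the grasp point (between the pads) lies 2 mm behind it (env.tip_reach is the distance from the TCP to the fingertips, in m); z points along the fingers, y is the line along which they close (so a half turn about z gives the same grasp; the last joint's range is limited). The gripper opens to 87 mm and grips with 3 to 60 N. Pads are 19 mm wide; open, the fingers measure 117 mm over their backs; the gripper's body (75 mm by 190 mm) begins 51 mm behind the grasp point.
Start: joints at [64.521, 18.392, -4.016, 83.108, 1.295, 78.541, -3.26], TCP at [0.288, -0.583, 0.24] pointing down, gripper open.
Joint ranges: [-163.93, 163.93], [-17.29, 119.83], [-79.2, 71.16], [3.27, 140.29], [-89.18, 269.18], [5.43, 117.66], [-154.24, 154.24]. Speed limits (degrees/s): [147.25, 147.25, 180, 180, 180, 180, 180].

INTERFACE

Orientations are given as [roll, pitch, yaw] about the fixed x, y, z axes, in that order (R = Rz(yaw) Ry(pitch) Rx(roll)).
In Python, from cell import env gives the robot as it stands.
- The arm moves only by the tool shift_gripper, called after ">>>" as name(argument=value, ...) on one line, values as JSON. Schema: {"type":"object","properties":{"deltas":{"type":"array","items":{"type":"array","items":{"type":"number"},"minItems":5,"maxItems":5},"minItems":1,"maxItems":8},"grip_force":{"type":"number"},"only":{"type":"string"},"quiet":{"type":"boolean"},"lines":{"type":"string"}},"required":["deltas"],"additionalProperties":false}. deltas is a list of rows, 1 to 8 of them, each of 5 numbers: dx, dy, dz in cm, then a turn about the tool's z in units of 4 degrees, then the finger opening in m; each row is the pose to reach, as a shift and turn from the pose commanded when the call began, along the tool's axes at that moment; what a row does not reach only later rows make up. A row lasts 1/12 s, in which the tool goes at most 0.0417 m and 7.16 degrees, less where a joint would pass 70% of its speed; a pose out of reach is approached as far as the arm can. The fingers move at their own pace and stop on an object; grip_force is the grip in N (left out, the last holds). Time passes only in rows, so rows that do not move let the fingers close. The tool returns the time, the measured TCP pose, the force, the opening and the grip force at its end. only (a regular expression) keeps the lines of the reply that match it, lines (a string "A,B") keeps lines A to B, and quiet returns only ok. Input that does not fit is refused with a message, and nothing moves.
- env.get_obs(): the state, without advancing time (a new reading comes with each control period).
- env.read_camera(name): name is "scene" or "top"; returns a dict with "color" (480x640x3 uint8, blue, green, red), "fx", "fy", "cx", "cy" (pixels), "dist" ([k1, k2, p1, p2, k3] as OpenCV has them; the pictures are not rectified), "world_from_camera" (4x4, takes a point from camera to world coordinates). Camera axes: x right, y down, z forward; pixel columns grow to the right and rows downward; lengths in m; the calibration is good to about 2 mm. A picture is of the moment at which its call begins. There is no depth.
- env.sign_off(): hands the job in; it is judged then, once.
The state is a dict: "time_s": time; "qpos": joint angles; "joint_velocities": joint speeds; "effort": joint torques, N m; "tool_pos": TCP position; "tool_rot": TCP orientation; "force": force on the tool from outside, world axes, zero at the start; "wrist_torque": the same for the moment, N m; "grip_width": finger opening in m; "grasp_force": force on a finger pad.
Only numpy, scipy, OpenCV 4.12 (cv2) and the standard library are available. Lean on these libraries where they do the work, as an engineer would, in place of code of your own. Each camera call takes 0.05 s, during which the arm holds its last target. There are 200 camera calls.

TASK

On the tension bench, turn the turnbuckle in the middle so that both its screws draw in and the black pointer of the green reference dial rises to that dial's red hand; come up to it without running past it, and leave that red hand where it is. Then turn the knob on the yellow dial to bring the yellow dial's red hand over its own black pointer, to mark what it reads, and let go. Leave the other things on the table where they are.

Things in the scene. Friction and masses are not known exactly. Their poses are not given: they have to be found in the camera images.
- bench: grey-green steel bed plate 160 x 680 x 18 mm of the tension bench, fixed. Origin: centre of its underside, on the table; y runs along the pull line (to the robot's left at yaw 0), x across it, away from the robot. The pull line lies 120 mm above the table over the bed's centre line. Anchor posts 283 to 317 mm from the middle, 150 mm high. Nothing stands on the bed under the turnbuckle.
- turnbuckle (a joint): angle (rad, 0 to 7.8) of the turnbuckle body about the pull line. It grows, and tightens the line, as the top of the body rolls toward the robot (the bench's -x). It turns stiffly (about 0.3 N m) and stays where it is left, without springing back. One rad draws each screw in by 0.95 mm and moves both black pointers 0.6 rad clockwise.
- turnbuckle_mid (a point): middle of the turnbuckle body, on its axis, 120 mm above the table: a round steel sleeve 48 mm in diameter and 100 mm long with black flutes, one yellow, lying level along the bench's y axis. 102 mm of free height under its axis. On each side follow bare screw, then a guide yoke 86 to 98 mm from the middle (48 mm wide, top 143 mm above the table).
- ref_dial_centre (a point): centre of the face of the reference dial: green case, 120 mm diameter, facing up, 142 mm above the table, 190 mm from the turnbuckle's middle at either end of the bench. Both dials: hands turn about the vertical through the centre, a larger reading is clockwise seen from above, zero points along the bench's +x, marks are 0.2 rad apart.
- ref_needle_tip (a point): point 45 mm from the dial's centre on the reference dial's narrow black pointer, near its tip; it turns only with the turnbuckle.
- ref_mark_tip (a point): tip of the reference dial's broad red hand, 45 mm from the dial's centre: the load to be set, always clockwise of the black pointer at the start, by 1.1 to 2.5 rad. Its x axis points outward along the hand. It turns only with the knob over that dial, which must be left alone.
- test_dial_centre (a point): centre of the face of the dial under test (yellow case, otherwise as the reference dial), at the other end of the bench, 142 mm above the table.
- test_needle_tip (a point): point 45 mm from the dial's centre on the yellow dial's narrow black pointer; it turns with the turnbuckle like the other pointer but has a zero error of up to 0.2 rad.
- test_mark_tip (a point): tip of the yellow dial's broad red hand, 45 mm from the dial's centre; it starts clockwise of where the black pointer will end, by 0.2 to 2.4 rad. It turns one to one with the knob and stays where it is left.
- test_knob (a point): on the axis of the yellow dial's black round ribbed knob, 4 mm below its flat top. The knob is 30 mm in diameter and 24 mm tall (146 to 170 mm above the table), turns about the vertical at about 0.04 N m and carries the red hand with it. The dial's bezel stands up to 144 mm above the table.
- wrench: bystander: steel wrench 180 mm long lying on the table
- screwdriver: bystander: screwdriver 190 mm long lying on the table
- tommy_bar: bystander: thin steel bar 164 mm long with ball ends, lying on the bench's bed beside a dial
- weight_a: bystander: black disc weight, 104 mm diameter, 20 mm tall
- weight_b: bystander: black disc weight, 78 mm diameter, 20 mm tall
- pressure_gauge: bystander: green pressure gauge of 100 mm diameter lying face up
- adaptor: bystander: brass adaptor, 44 mm diameter, 60 mm tall, standing

How it is judged:
By the outcome, as a careful person would: the job done as asked, in the order asked, and still so for the second after the job is handed in, with the robot touching nothing.
It also fails if it takes over 70 s, if anything falls off the work surface, if the arm or the gripper's body presses on something with over 40 N, if the wrist force passes 120 N, or if a joint passes its speed limit or range.

## Working session

There is one attempt and no reset: what is moved stays moved. The work goes in short steps, Python scripts to look and compute and a tool call to move; the robot and the scene stay as the last step left them, time stands still between calls to the robot, and variables do not carry over. Pictures are saved under pics/ and viewed, at most 10 in all, crops included, and the job is handed in when it is done.

```bash
ls; mkdir -p pics; python3 - <<'E'
from cell import env
import cv2,numpy as np
for n in ("scene","top"):
    c=env.read_camera(n); cv2.imwrite(f"pics/{n}0.png",c["color"])
    print(n,c["fx"],c["fy"],c["cx"],c["cy"],c["dist"]);print(np.round(c["world_from_camera"],4))
o=env.get_obs();print(o,env.tip_reach)
E
```

```text
cell.py
pics
scene 624.9954223419475 624.9954223419475 315.56800554323473 235.88098465767968 [-0.15714409  0.          0.          0.          0.        ]
[[ 0.025   0.7198 -0.6937  1.7221]
 [ 0.9997 -0.0162  0.0191 -0.0338]
 [ 0.0025 -0.694  -0.72    1.3081]
 [ 0.      0.      0.      1.    ]]
top 434.89898473495856 434.89898473495856 321.7512101542329 239.70430704659458 [-0.09747833  0.          0.          0.          0.        ]
[[-1.1300e-02 -9.9570e-01  9.2400e-02  4.8670e-01]
 [-9.9990e-01  1.1400e-02  1.2000e-03  4.5000e-03]
 [-2.2000e-03 -9.2300e-02 -9.9570e-01  1.2341e+00]
 [ 0.0000e+00  0.0000e+00  0.0000e+00  1.0000e+00]]
{'time_s': 0.1, 'qpos': array([64.52017632, 18.43496202, -4.01566831, 83.16811509,  1.29504196,
       78.5417923 , -3.26000402]), 'joint_velocities': array([ 0.07332979, -0.10812184,  0.03457982, -0.21879764, -0.05766166,
        0.10439423, -0.00469383]), 'effort': array([ 9.07262274e-04, -4.92572451e+01, -4.04931195e-01, -3.13399458e+01,
       -6.41367096e-02,  3.94761551e-02,  6.13189695e-05]), 'tool_pos': array([ 0.28761912, -0.58237418,  0.23856741]), 'tool_rot': array([-1.79900367e+02,  5.52098505e-03,  2.62895617e+01]), 'force': array([-0.59872889, -0.11332462, -0.35162528]), 'wrist_torque': array([ 0.0092764 , -0.00553107,  0.02927158]), 'grasp_force': 0.0, 'grip_width': 0.08686800523782635} 0.017
```
View pics/top0.png

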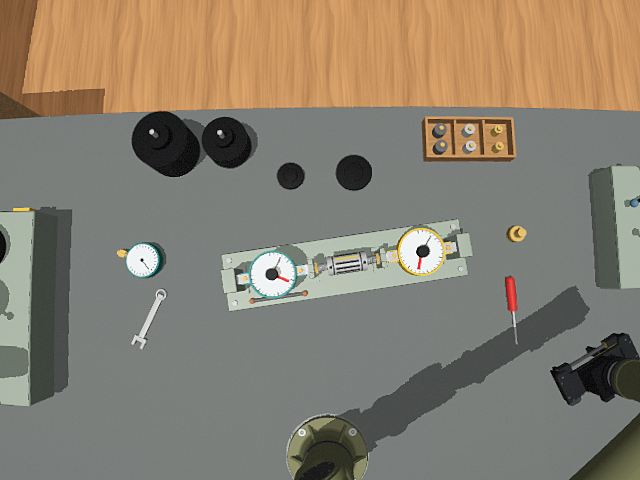

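View pics/scene0.png

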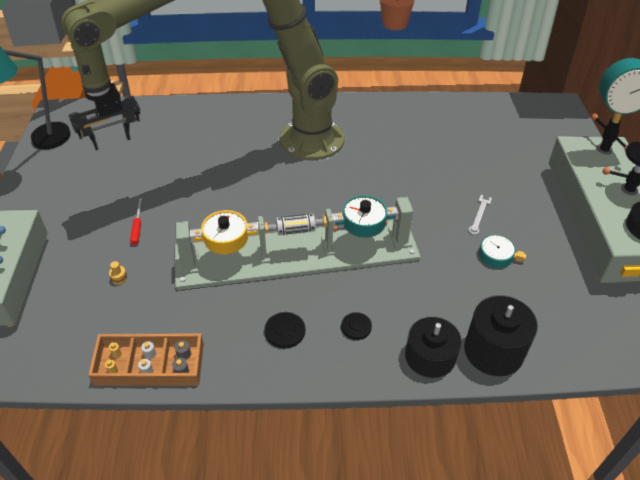

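```bash
cat > h.py <<'E'
from cell import env
import cv2,numpy as np
def cast(c,px,z):
    K=np.array([[c["fx"],0,c["cx"]],[0,c["fy"],c["cy"]],[0,0,1.]])
    p=cv2.undistortPoints(np.array(px,float).reshape(-1,1,2),K,np.array(c["dist"])).reshape(-1,2)
    T=np.array(c["world_from_camera"]);d=np.c_[p,np.ones(len(p))]@T[:3,:3].T;o=T[:3,3]
    return o+d*((z-o[2])/d[:,2])[:,None]
def proj(c,P):
    K=np.array([[c["fx"],0,c["cx"]],[0,c["fy"],c["cy"]],[0,0,1.]])
    T=np.linalg.inv(np.array(c["world_from_camera"]))
    return cv2.projectPoints(np.array(P,float).reshape(-1,3),cv2.Rodrigues(T[:3,:3])[0],T[:3,3],K,np.array(c["dist"]))[0].reshape(-1,2)
def rectify(c,ctr,u=None,half=.065,s=.00025,z=.142):
    "plan view at height z around ctr: rows -> -x world, cols -> -y world"
    n=int(2*half/s);a=half-(np.arange(n)+.5)*s
    X,Y=np.meshgrid(ctr[0]+a,ctr[1]+a,indexing='ij')
    uv=proj(c,np.c_[X.ravel(),Y.ravel(),np.full(X.size,z)]).astype(np.float32).reshape(n,n,2)
    return cv2.remap(c["color"],uv,None,cv2.INTER_CUBIC)
E
python3 - <<'E'
from h import *
for n in("top","scene"):
    c=env.read_camera(n);hsv=cv2.cvtColor(c["color"],cv2.COLOR_BGR2HSV)
    H,S,V=cv2.split(hsv)
    # white faces
    m=((S<40)&(V>200)).astype(np.uint8)
    m=cv2.morphologyEx(m,cv2.MORPH_CLOSE,np.ones((9,9)))
    for k in cv2.findContours(m,0,1)[0]:
        if cv2.contourArea(k)>500:
            e=cv2.fitEllipse(cv2.convexHull(k));P=cast(c,[e[0]],.142)[0]
            print(n,np.round(e[0],1),np.round(e[1],1),np.round(P,4))
E
```

```text
top [290.7 274.7] [ 63.3 173.1] [0.5009 0.0847 0.142 ]
top [141.6 259.8] [30.6 32.2] [0.5416 0.4672 0.142 ]
top [413.9 255.5] [ 50.5 105.9] [ 0.5454 -0.2262  0.142 ]
scene [497.8 247.1] [22.5 32.1] [0.6494 0.4672 0.142 ]
scene [223.5 226.9] [26.3 68.9] [ 0.5602 -0.2446  0.142 ]
scene [363.2 211.4] [25.9 64.8] [0.5097 0.1281 0.142 ]
```

```bash
python3 - <<'E'
from h import *
R={}
for n in("top","scene"):
    c=env.read_camera(n);H,S,V=cv2.split(cv2.cvtColor(c["color"],cv2.COLOR_BGR2HSV))
    m=((S<60)&(V>190)).astype(np.uint8)
    m=cv2.morphologyEx(m,cv2.MORPH_OPEN,np.ones((5,5)))
    for k in cv2.findContours(m,0,1)[0]:
        if cv2.contourArea(k)>300:
            hull=cv2.convexHull(k).reshape(-1,2)
            P=cast(c,hull,.142);cc,r=cv2.minEnclosingCircle((P[:,:2]*1000).astype(np.float32))
            el=cv2.fitEllipse((P[:,:2]*1000).astype(np.float32))
            print(n,np.round(cc,1),round(r,1),np.round(el[0],1),np.round(el[1],1))
            if r<62: R.setdefault(n,[]).append(el[0])
c=env.read_camera("top")
ims=[rectify(c,np.array(p)/1000) for p in ([.482e3,.135e3],[.537e3,-.233e3])]
print([i.shape for i in ims])
cv2.imwrite("pics/rect0.png",cv2.resize(np.hstack(ims),(800,400)))
E
```

```text
top [438.  216.6] 31.8 [438.8 215.7] [48.9 70.3]
top [475.8 -62.8] 137.8 [486.2 -71.5] [ 74.9 297.5]
top [502.6 132. ] 55.3 [502.9 132.4] [104.1 109.6]
top [541.5 467.3] 41.5 [541.5 468.6] [78.7 82.1]
top [ 545.  -264.9] 48.1 [ 545.6 -269.4] [47.5 96.1]
top [575.7  -8.6] 69.9 [570.6  -6.6] [ 45.6 155.7]
top [ 558.  -242.3] 53.8 [ 559.5 -236.1] [ 87.9 104.4]
scene [647.9 466.9] 42.5 [648.2 467.2] [82.8 84.2]
scene [ 558.6 -244. ] 53.6 [ 559.  -243.8] [102.5 107.5]
scene [508.7 132.1] 54.2 [511.8 132.9] [ 93.6 110. ]
[(520, 520, 3), (520, 520, 3)]
```

View pics/rect0.png

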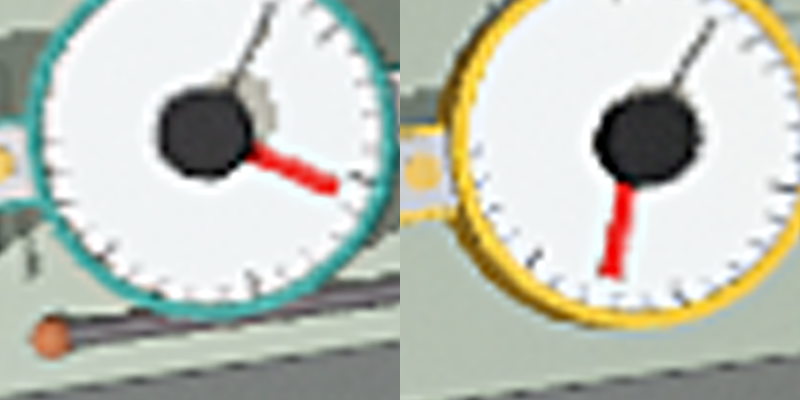

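```bash
cat >> h.py <<'E'
def centres(c):
    out={}
    for nm,g,lo,hi in(("ref",(.503,.132),80,100),("test",(.558,-.243),18,32)):
        im=rectify(c,g,half=.075);H,S,V=cv2.split(cv2.cvtColor(im,cv2.COLOR_BGR2HSV))
        m=((H>=lo)&(H<=hi)&(S>120)).astype(np.uint8)   # coloured bezel ring
        ks,hi_=cv2.findContours(m,cv2.RETR_CCOMP,cv2.CHAIN_APPROX_NONE)
        holes=[k for k,h in zip(ks,hi_[0]) if h[3]>=0]
        if not holes: print(nm,"no hole");continue
        k=max(holes,key=cv2.contourArea);e=cv2.fitEllipse(cv2.convexHull(k))
        x,y=e[0];out[nm]=np.array([g[0]+.075-(x*0+y+.5)*.00025,g[1]+.075-(x+.5)*.00025]);print(nm,np.round(out[nm],4),np.round(np.array(e[1])*.25,1))
    return out
def hands(c,ctr,yaw,r0=.027,r1=.042):
    "cw angles from bench +x of (black,red)"
    im=rectify(c,ctr).astype(float);n=im.shape[0];a=.065-(np.arange(n)+.5)*.00025
    X,Y=np.meshgrid(a,a,indexing='ij');r=np.hypot(X,Y);ok=(r>r0)&(r<r1)
    B,G,Rr=im[...,0],im[...,1],im[...,2]
    th=-np.arctan2(Y,X)+yaw;res=[]
    for w in(np.clip(200-Rr,0,None),np.clip(Rr-np.maximum(B,G)-60,0,None)):
        w=np.where(ok,w,0);h=np.histogram(th%(2*np.pi),90,(0,2*np.pi),weights=w)[0]
        h=h+np.roll(h,1)+np.roll(h,-1);p=(np.argmax(h)+.5)*2*np.pi/90
        d=(th-p+np.pi)%(2*np.pi)-np.pi;w=np.where(abs(d)<.2,w,0)
        res.append((p+(w*d).sum()/w.sum())%(2*np.pi))
    return np.array(res)
E
python3 - <<'E'
from h import *
for n in("top","scene"):
    c=env.read_camera(n);C=centres(c)
    if len(C)<2: continue
    d=C["ref"]-C["test"];yaw=np.arctan2(-d[0],d[1]);print(n,"dist",np.hypot(*d),"yaw",np.degrees(yaw),"mid",(C["ref"]+C["test"])/2)
    for k in C: print(k,np.round(hands(c,C[k],yaw),3))
c=env.read_camera("top")
cv2.imwrite("pics/sl.png",cv2.resize(rectify(c,(.5305,-.0555),half=.07,z=.144),(560,560)))
E
```

```text
ref no hole
test [ 0.5558 -0.2451] [111.9 112.1]
ref no hole
test [ 0.5585 -0.244 ] [109.9 111.9]
```

View pics/sl.png

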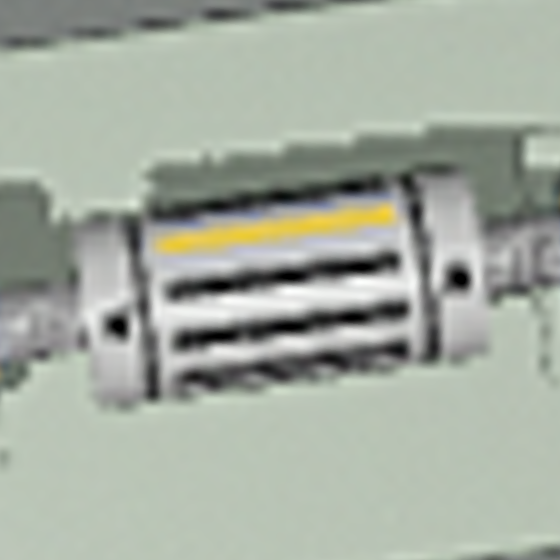

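```bash
sed -i 's/("ref",(.503,.132),80,100)/("ref",(.503,.132),75,105)/; s/S>120)).astype(np.uint8) /S>70)).astype(np.uint8);m=cv2.morphologyEx(m,cv2.MORPH_CLOSE,np.ones((7,7))) /' h.py
cat >> h.py <<'E'
def look():
    for n in("top","scene"):
        c=env.read_camera(n);C=centres(c)
        if len(C)<2: continue
        d=C["ref"]-C["test"];yaw=np.arctan2(-d[0],d[1]);print(n,"dist",np.hypot(*d),"yaw",np.degrees(yaw),"mid",(C["ref"]+C["test"])/2)
        for k in C: print(k,np.round(hands(c,C[k],yaw),3))
E
python3 -c "from h import *;look()"
```

```text
ref [0.5033 0.1312] [111.7 112.3]
test [ 0.5558 -0.2451] [110.5 110.9]
top dist 0.3799252718313315 yaw 7.93963592701438 mid [ 0.52957922 -0.05697519]
ref [0.584 2.13 ]
test [0.7  3.49]
ref [0.5064 0.1321] [111.5 112.2]
test [ 0.5584 -0.244 ] [106.7 109.6]
scene dist 0.3796194361086211 yaw 7.872746364645161 mid [ 0.53243613 -0.05593856]
ref [3.387 2.076]
test [3.105 3.484]
```

Units first: shifts go in cm and turns go in units of 4 degrees. So 0.451 m is 45.1, -0.364 m is -36.4, -71.6 degrees is -17.9.

>>> shift_gripper(deltas=[[45.1, -36.4, 0, -17.9, 0.087], [45.1, -36.4, 0, -17.9, 0.087], [45.1, -36.4, 0, -17.9, 0.087], [45.1, -36.4, 0, -17.9, 0.087], [45.1, -36.4, 0, -17.9, 0.087], [45.1, -36.4, 0, -17.9, 0.087], [45.1, -36.4, 0, -17.9, 0.087], [45.1, -36.4, 0, -17.9, 0.087]], grip_force=60)

```text
time_s: 1.27
tool_pos: [0.4282, -0.2784, 0.2399]
tool_rot: [180.0, 0.1, 83.9]
force: [1.2, 0.3, 0.7]
grip_width: 0.0872
grasp_force: 0.0
```

Converted, 0.23 m is 23, 0.079 m is 7.9, -14 degrees is -3.5.

>>> shift_gripper(deltas=[[23, 7.9, 0, -3.5, 0.087], [23, 7.9, 0, -3.5, 0.087], [23, 7.9, 0, -3.5, 0.087], [23, 7.9, 0, -3.5, 0.087], [23, 7.9, 0, -3.5, 0.087], [23, 7.9, 0, -3.5, 0.087], [23, 7.9, 0, -3.5, 0.087], [23, 7.9, 0, -3.5, 0.087]])

```text
time_s: 1.93
tool_pos: [0.5325, -0.0578, 0.2397]
tool_rot: [180.0, -0.0, 97.9]
force: [0.3, -1.0, 0.7]
grip_width: 0.0869
grasp_force: 0.0
```

Converted, 0.11 m is 11, 0.08 m is 8.

>>> shift_gripper(deltas=[[0, -0.1, 4, 0, 0.087], [0, -0.1, 8, 0, 0.087], [0, -0.1, 11, 0, 0.087], [0, -0.1, 11, 0, 0.087], [0, 1, 11, 0, 0.087], [0, 1.6, 11, 0, 0.087], [0, 1.6, 11, 0, 0.087]])

```text
time_s: 2.52
tool_pos: [0.5498, -0.0593, 0.1315]
tool_rot: [179.8, 0.0, 97.5]
force: [0.0, -0.2, -0.2]
grip_width: 0.0871
grasp_force: 0.0
```

>>> shift_gripper(deltas=[[0, 0.2, 0, 0, 0.087], [0, 0.4, 0, 0, 0.087], [0, 0.4, 0, 0, 0.087]])

```text
time_s: 2.77
tool_pos: [0.5514, -0.0584, 0.1302]
tool_rot: [-180.0, 0.1, 97.6]
force: [-1.7, -0.7, 0.9]
grip_width: 0.0868
grasp_force: 0.9
```

>>> shift_gripper(deltas=[[0, 0.2, 0, 0, 0.087], [0, 0.4, 0, 0, 0.087], [0, 0.4, 0, 0, 0.087]])

```text
time_s: 3.02
tool_pos: [0.5516, -0.0584, 0.1293]
tool_rot: [-179.4, 0.0, 97.5]
force: [-11.4, -2.4, 8.3]
grip_width: 0.0874
grasp_force: 5.5
```

>>> shift_gripper(deltas=[[0, 0.3, 0, 0, 0.087], [0, 0.5, 0, 0, 0.087], [0, 0.5, 0.4, 0, 0.087], [0, 0.5, 0.8, 0, 0.087], [0, 0.5, 0.8, 0, 0.087]])

```text
time_s: 3.43
tool_pos: [0.5517, -0.0584, 0.1198]
tool_rot: [-178.8, 0.0, 97.5]
force: [-21.2, -2.8, 11.7]
grip_width: 0.0868
grasp_force: 10.9
```

```bash
python3 -c "from h import *;look()"
```

```text
ref [0.5033 0.1312] [111.8 112.3]
test [ 0.5558 -0.2451] [110.6 110.8]
top dist 0.37993244796605413 yaw 7.938224567462747 mid [ 0.52957344 -0.05697837]
ref [0.802 2.13 ]
test [0.927 3.49 ]
ref [0.5064 0.1321] [111.5 112.2]
test [ 0.5584 -0.2439] [106.7 110. ]
scene dist 0.3795537144951494 yaw 7.8694827072665845 mid [ 0.53241523 -0.05588615]
ref [3.387 2.076]
test [3.105 3.482]
```

>>> shift_gripper(deltas=[[0, 0, 0.5, 0, 0.087], [0, 0, 1, 0, 0.087], [0, 0, 1.5, 0, 0.087], [0, 0, 1.9, 0, 0.087], [0, 0, 1.9, 0, 0.087]])

```text
time_s: 3.95
tool_pos: [0.5515, -0.059, 0.1008]
tool_rot: [-178.8, 0.1, 97.5]
force: [-22.8, -3.8, 13.3]
grip_width: 0.0868
grasp_force: 11.9
```

```bash
python3 -c "
from h import *
c=env.read_camera('top');print(hands(c,(.5033,.1312),.1386))"
```

```text
[1.13188212 2.12898502]
```

Converted, -0.056 m is -5.6, -0.052 m is -5.2.

>>> shift_gripper(deltas=[[0, -2, 0, 0, 0.087], [0, -4, 0, 0, 0.087], [0, -4.6, 0, 0, 0.087], [0, -5.2, 0, 0, 0.087], [0, -5.6, 0, 0, 0.087], [0, -5.6, 0, 0, 0.087]])

```text
time_s: 4.5
tool_pos: [0.5121, -0.0634, 0.1048]
tool_rot: [179.1, 0.1, 97.6]
force: [14.9, 0.3, -7.5]
grip_width: 0.0873
grasp_force: 7.0
```

Converted, -0.022 m is -2.2, -0.017 m is -1.7.

>>> shift_gripper(deltas=[[0, -0.3, -0.2, 0, 0.087], [0, -0.3, -0.7, 0, 0.087], [0, -0.3, -1.2, 0, 0.087], [0, -0.3, -1.7, 0, 0.087], [0, -0.3, -2.2, 0, 0.087], [0, -0.3, -2.2, 0, 0.087]])

```text
time_s: 5.0
tool_pos: [0.5121, -0.0634, 0.1275]
tool_rot: [178.7, 0.1, 97.7]
force: [21.1, 1.7, -9.5]
grip_width: 0.0871
grasp_force: 10.4
```

```bash
python3 -c "
from h import *
c=env.read_camera('top');print(hands(c,(.5033,.1312),.1386))"
```

```text
[1.72505461 2.12864855]
```

>>> shift_gripper(deltas=[[0, 2, 0, 0, 0.087], [0, 4, 0, 0, 0.087], [0, 4.9, 0, 0, 0.087], [0, 5.5, 0, 0, 0.087], [0, 5.9, 0, 0, 0.087], [0, 5.9, 0, 0, 0.087]])

```text
time_s: 5.55
tool_pos: [0.5517, -0.0579, 0.1224]
tool_rot: [-178.7, -0.1, 97.5]
force: [-21.6, -2.8, 13.3]
grip_width: 0.0869
grasp_force: 11.1
```

```bash
python3 -c "
from h import *
c=env.read_camera('top');print(hands(c,(.5033,.1312),.1386))"
```

```text
[1.76576431 2.12861686]
```

Converted, 0.011 m is 1.1, 0.008 m is 0.8.

>>> shift_gripper(deltas=[[0, 0, 0.4, 0, 0.087], [0, 0, 0.8, 0, 0.087], [0, 0, 1.1, 0, 0.087], [0, 0, 1.1, 0, 0.087], [0, 0, 1.1, 0, 0.087]])

```text
time_s: 6.02
tool_pos: [0.5517, -0.0581, 0.1113]
tool_rot: [-178.8, -0.0, 97.5]
force: [-19.9, -2.3, 10.0]
grip_width: 0.0872
grasp_force: 9.7
```

```bash
python3 -c "
from h import *
c=env.read_camera('top');print(hands(c,(.5033,.1312),.1386))
cv2.imwrite('pics/r1.png',cv2.resize(rectify(c,(.5033,.1312)),(500,500)))"
```

```text
[2.01538491 2.13707346]
```

View pics/r1.png

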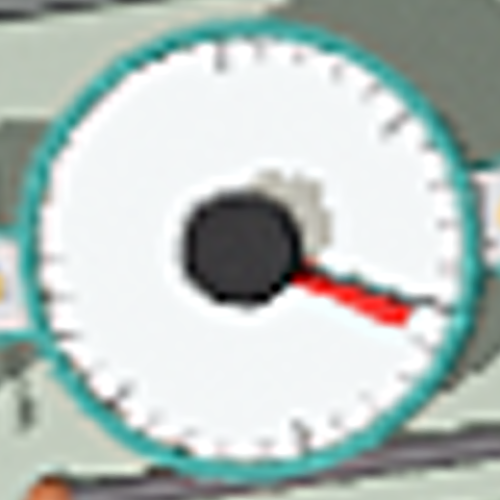

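Converted, 0.0025 m is 0.25, 0.001 m is 0.1.

>>> shift_gripper(deltas=[[0, 0, 0.1, 0, 0.087], [0, 0, 0.25, 0, 0.087], [0, 0, 0.25, 0, 0.087], [0, 0, 0.25, 0, 0.087]])

```text
time_s: 6.4
tool_pos: [0.5519, -0.0581, 0.109]
tool_rot: [-178.8, -0.0, 97.5]
force: [-20.4, -3.2, 10.7]
grip_width: 0.0872
grasp_force: 9.6
```

```bash
python3 -c "
from h import *
c=env.read_camera('top');print(hands(c,(.5033,.1312),.1386),hands(c,(.5558,-.2451),.1386))"
```

```text
[2.07872952 2.16108255] [2.21106126 3.48943607]
```

Converted, 0.0012 m is 0.12.

>>> shift_gripper(deltas=[[0, 0, 0.12, 0, 0.087], [0, 0, 0.12, 0, 0.087], [0, 0, 0.12, 0, 0.087]])

```text
time_s: 6.7
tool_pos: [0.5521, -0.0581, 0.1078]
tool_rot: [-178.8, -0.0, 97.5]
force: [-20.6, -2.2, 11.4]
grip_width: 0.0872
grasp_force: 9.4
```

```bash
python3 -c "
from h import *
c=env.read_camera('top');print(hands(c,(.5033,.1312),.1386),hands(c,(.5558,-.2451),.1386))
s=env.read_camera('scene');a=rectify(s,(.5064,.1321))
cv2.imwrite('pics/r2.png',cv2.resize(np.hstack([rectify(c,(.5033,.1312)),a]),(800,400)))"
```

```text
[2.10554863 2.15189617] [2.23613109 3.48980103]
```

View pics/r2.png

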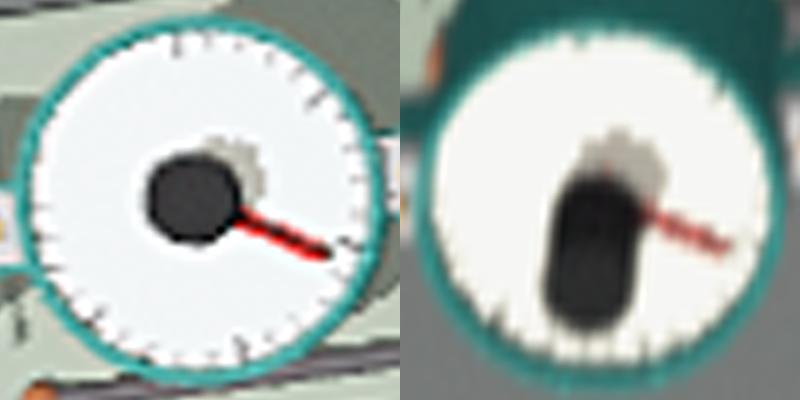

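Converted, -0.028 m is -2.8, -0.12 m is -12.

>>> shift_gripper(deltas=[[0, -2.8, 0, 0, 0.087], [0, -2.9, 0, 0, 0.087], [0, -2.9, 0, 0, 0.087], [0, -2.9, -4, 0, 0.087], [0, -2.9, -8, 0, 0.087], [0, -2.9, -12, 0, 0.087], [0, -2.9, -12, 0, 0.087]])

```text
time_s: 7.38
tool_pos: [0.5376, -0.0601, 0.2389]
tool_rot: [179.1, 0.3, 97.6]
force: [1.9, -0.2, 0.4]
grip_width: 0.0871
grasp_force: 0.0
```

```bash
python3 -c "
from h import *
c=env.read_camera('top');print(hands(c,(.5033,.1312),.1386),hands(c,(.5558,-.2451),.1386))"
```

```text
[2.10842521 2.15066432] [2.2393756  3.48945999]
```

Converted, -0.185 m is -18.5, -0.005 m is -0.5, 47.6 degrees is 11.9.

>>> shift_gripper(deltas=[[-18.5, -0.5, 0, 11.9, 0.06], [-18.5, -0.5, 0, 11.9, 0.06], [-18.5, -0.5, 0, 11.9, 0.06], [-18.5, -0.5, 0, 11.9, 0.06], [-18.5, -0.5, 0, 11.9, 0.06], [-18.5, -0.5, 0, 11.9, 0.06], [-18.5, -0.5, 0, 11.9, 0.06], [-18.5, -0.5, 0, 11.9, 0.06]])

```text
time_s: 8.1
tool_pos: [0.5517, -0.2449, 0.2286]
tool_rot: [-179.9, -0.0, 49.8]
force: [0.6, 0.5, -0.3]
grip_width: 0.0604
grasp_force: 0.0
```

>>> shift_gripper(deltas=[[0, 0, 0, 0, 0.06], [0, 0, 0, 0, 0.06]])

```text
time_s: 8.27
tool_pos: [0.5517, -0.244, 0.2294]
tool_rot: [-180.0, 0.0, 50.2]
force: [-0.6, -0.5, -0.8]
grip_width: 0.06
grasp_force: 0.0
```

Converted, 0.065 m is 6.5, 0.0048 m is 0.48.

>>> shift_gripper(deltas=[[0.33, 0.48, 0, 0, 0.06], [0.33, 0.48, 3, 0, 0.06], [0.33, 0.48, 5.5, 0, 0.06], [0.33, 0.48, 6.5, 0, 0.06], [0.33, 0.48, 6.5, 0, 0.06]])

```text
time_s: 8.68
tool_pos: [0.5556, -0.2443, 0.1618]
tool_rot: [-179.7, 0.1, 50.0]
force: [0.3, -0.5, -0.1]
grip_width: 0.06
grasp_force: 0.0
```

>>> shift_gripper(deltas=[[0, 0, 0, 0, 0.02], [0, 0, 0, 0, 0.02], [0, 0, 0, 0, 0.02], [0, 0, 0, 0, 0.02], [0, 0, 0, 0, 0.02], [0, 0, 0, 0, 0.02]], grip_force=12)

```text
time_s: 9.18
tool_pos: [0.5565, -0.2443, 0.1657]
tool_rot: [-179.9, 0.0, 50.0]
force: [-1.8, 1.5, 4.4]
grip_width: 0.0295
grasp_force: 12.0
```

```bash
python3 -c "
from h import *
c=env.read_camera('top');print(hands(c,(.5033,.1312),.1386),hands(c,(.5558,-.2451),.1386))"
```

```text
[2.10848522 2.15070889] [3.10773033        nan]h.py:39: RuntimeWarning: invalid value encountered in scalar divide
  res.append((p+(w*d).sum()/w.sum())%(2*np.pi))
```

>>> shift_gripper(deltas=[[0, 0, 0, -1.75, 0.02], [0, 0, 0, -3.5, 0.02], [0, 0, 0, -5.25, 0.02], [0, 0, 0, -7, 0.02], [0, 0, 0, -8.75, 0.02], [0, 0, 0, -10.5, 0.02], [0, 0, 0, -12.25, 0.02], [0, 0, 0, -12.25, 0.02]])

```text
time_s: 9.9
tool_pos: [0.5575, -0.2446, 0.1657]
tool_rot: [180.0, -0.0, 99.2]
force: [-1.6, 1.5, 4.5]
grip_width: 0.0297
grasp_force: 12.0
```

>>> shift_gripper(deltas=[[0, 0, 0, -1.75, 0.02], [0, 0, 0, -3.5, 0.02], [0, 0, 0, -4.75, 0.02], [0, 0, 0, -5.6, 0.02], [0, 0, 0, -5.6, 0.02], [0, 0, 0, -5.6, 0.02], [0, 0, 0, -5.6, 0.02]])

```text
time_s: 10.48
tool_pos: [0.5579, -0.2445, 0.1657]
tool_rot: [179.9, 0.0, 121.2]
force: [-0.2, 3.6, 6.3]
grip_width: 0.0298
grasp_force: 12.0
```

```bash
python3 -c "
from h import *
s=env.read_camera('scene')
print(hands(s,(.5584,-.244),.1386))"
```

```text
[4.36114449 2.16848722]
```

Release, rise and move aside to look.

Converted, -0.07 m is -7, -0.06 m is -6.

>>> shift_gripper(deltas=[[0, 0, 0, 0, 0.06], [0, 0, 0, 0, 0.06], [0, 0, 0, 0, 0.06], [0, 0, 0, 0, 0.06], [0, 0, -3, 0, 0.06], [0, 0, -6, 0, 0.06], [0, 0, -7, 0, 0.06], [0, 0, -7, 0, 0.06]])

```text
time_s: 11.2
tool_pos: [0.5589, -0.2458, 0.2381]
tool_rot: [179.8, 0.3, 121.3]
force: [0.3, 0.7, 1.1]
grip_width: 0.0595
grasp_force: 0.0
```

>>> shift_gripper(deltas=[[-4, 0, 0, 0, 0.06], [-8, 0, 0, 0, 0.06], [-12, 0, 0, 0, 0.06], [-16, 0, 0, 0, 0.06], [-16, 0, 0, 0, 0.06]])

```text
time_s: 11.62
tool_pos: [0.6399, -0.3903, 0.2272]
tool_rot: [-179.7, -0.2, 120.9]
force: [-2.1, -1.5, -1.8]
grip_width: 0.0598
grasp_force: 0.0
```

```bash
python3 -c "
from h import *
c=env.read_camera('top');print(hands(c,(.5033,.1312),.1386),hands(c,(.5558,-.2451),.1386))
cv2.imwrite('pics/y1.png',cv2.resize(np.hstack([rectify(c,(.5033,.1312)),rectify(c,(.5558,-.2451))]),(800,400)))"
```

```text
[2.10853606 2.14995166] [2.24255157 2.25187787]
```

View pics/y1.png

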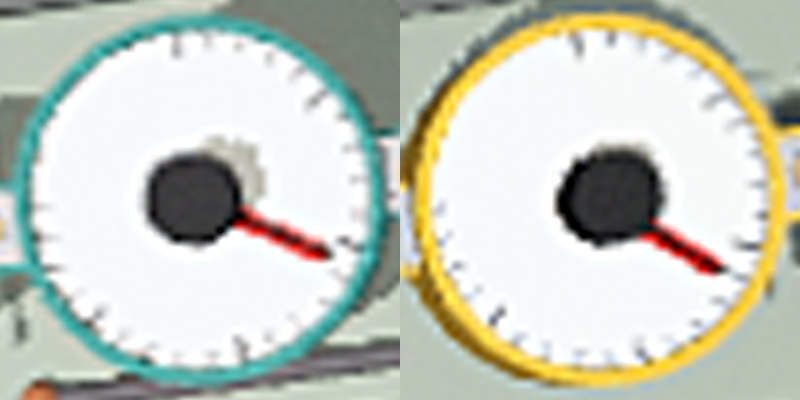

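Both dials show the narrow black pointer lying over the red hand: green at (285,235), yellow at (685,250). The gripper is clear of everything.

```bash
python3 -c "
from cell import env
print(env.sign_off())"
```

```text
the job is handed in; nothing more can be done
None
```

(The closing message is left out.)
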